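# Find the unlocked hatch and push it open

### The arm

A 7-joint arm with a two-finger parallel gripper is mounted at the origin on a cart in front of the work surface, level with it; the furniture and walls round the work are solid. World frame = base frame: x ahead of the robot, y to its left, z up, the work surface at z = 0. Lengths are in m, angles in rad, forces in N, time in s.
With the tool pointing down it reaches from about 0.425 to 0.875 m from the base axis. Payload 4.7 kg.
Tool frame: the origin (TCP) lies between the finger pads; the fingertips stand 25 mm ahead of it and the grasp point (between the pads) lies 6 mm ahead of it (ctrl.nose_length is the distance from the TCP to the fingertips, in m); z points along the fingers, x is the direction in which the jaws open and shut, and the axes are right-handed (so a half turn about z gives the same grasp; the last joint's range is limited). The gripper opens to 85 mm and grips with 20 to 120 N. Pads are 22 mm wide; open, the fingers measure 114 mm over their backs; the gripper's body (76 mm by 85 mm) begins 54 mm behind the grasp point. The pads swing forward as they close: fully open they stand 13 mm farther back than shut.
Start: joints at [1.294, 0.321, -0.07, 1.45, 0.023, 1.371, -0.057], TCP at [0.186, -0.623, 0.256] pointing down, gripper open.
Joint ranges: [-2.86, 2.86], [-0.3, 2.09], [-1.38, 1.24], [0.06, 2.45], [-1.56, 4.7], [0.09, 2.05], [-2.69, 2.69]. Speed limits (rad/s): [2.57, 2.57, 3.14, 3.14, 3.14, 3.14, 3.14].

### API

Orientations are given as a 3x3 rotation matrix whose columns are the frame's x, y, z axes.
In Python, from bench import ctrl gives the robot as it stands. The module is installed in compiled form; this text tells all that it offers.
- The arm moves only by the tool servo_tool, never from a script. Its argument "increments" is a list that holds one entry, the list of rows, each a list of 7 numbers: the finger opening in m, from 0 to 0.0854, then the shift along the tool's x, y, z in m, then the turn, a rotation vector about the tool's x, y, z in rad. In form: [[[claw, tx, ty, tz, rx, ry, rz], ...]]. A call has 1 to 8 rows; each row is the pose to reach, as a shift and turn from the pose commanded when the call began, along the tool's axes at that moment; what a row does not reach only later rows make up. A row lasts 1/8 s, in which the tool goes at most 62.5 mm and 10.7 degrees, less where a joint would pass 70% of its speed; a pose out of reach is approached as far as the arm can. A call with a gripper value outside its range is refused whole. The fingers move at their own pace and stop on an object; the grip force is fixed at half the most. Time passes only in rows, so rows that repeat a pose let the fingers close. It gives the time, the measured TCP pose, the force and the opening at its end, in the units of the state.
- ctrl.get_state(): the state, without advancing time (a new reading comes with each control period).
- ctrl.read_camera(name): name is "scene" or "top" or "wrist"; returns a dict with "pixels" (420x560x3 uint8, red, green, blue), "intrinsics" (3x3 intrinsics, pixels), "rvec" (rotation vector, rad) and "tvec" (3), from world to camera coordinates, as OpenCV has them. Camera axes: x right, y down, z forward; pixel columns grow to the right and rows downward; lengths in m; the calibration is good to about 2 mm. A picture is of the moment at which its call begins. There is no depth.
- ctrl.sign_off(): hands the job in, once; it reports no verdict.
The state is a dict: "t": time; "qpos": joint angles; "joint_velocities": joint speeds; "effort": joint torques, N m; "tool_pos": TCP position; "eef_rot": TCP orientation; "force": force on the tool from outside, world axes, zero at the start; "torque": the same for the moment, N m; "width": finger opening in m.
Only numpy, scipy, OpenCV 4.12 (cv2) and the standard library are available. Lean on these libraries where they do the work, as an engineer would, in place of code of your own. Each camera call takes 0.05 s, during which the arm holds its last target.

### The job

One of the four identical covers on the hatch box is unlocked. Press the ribbed end of the covers with the fingertips to find the one that rocks, press that end down until the cover's other end stands well up, then push it right over until it leans back open against its stop, and let go. Do not force the locked covers, and leave the loose fittings and tools lying where they are.

Things in the scene. Friction and masses are not known exactly. Their poses are not given: they have to be found in the camera images.
- hatch_box: Grey box screwed to the bench, 130x406x67 mm (own x, y, z), origin under its centre; x points across it away from the robot, y along the row to the left. Four identical steel covers lie flush in its top (centres y +108, +36, -36, -108 mm), a bare 56 mm deck at each end. Three covers are blocked from below and give under 2 mm; one is free; which one differs each time and cannot be seen.
- cover_0 (a joint): Angle of the leftmost (+y end of the box) cover: 0 flush, 1.57 long end straight up, 1.85 open on its stop. Plate 100 (x) x 63 x 6 mm on a cross pin along y, mid-thickness, at box x +10, z 64 mm. Short 40 mm end on the far side, long 60 mm end on the robot's side. If free: 2 to 6 N on the pad tips it, friction holds it at any angle, 2 to 4 N on the raised long end pushes it over.
- cover_1 (a joint): Angle of the second from the left cover: 0 flush, 1.57 long end straight up, 1.85 open on its stop. Plate 100 (x) x 63 x 6 mm on a cross pin along y, mid-thickness, at box x +10, z 64 mm. Short 40 mm end on the far side, long 60 mm end on the robot's side. If free: 2 to 6 N on the pad tips it, friction holds it at any angle, 2 to 4 N on the raised long end pushes it over.
- cover_2 (a joint): Angle of the third from the left cover: 0 flush, 1.57 long end straight up, 1.85 open on its stop. Plate 100 (x) x 63 x 6 mm on a cross pin along y, mid-thickness, at box x +10, z 64 mm. Short 40 mm end on the far side, long 60 mm end on the robot's side. If free: 2 to 6 N on the pad tips it, friction holds it at any angle, 2 to 4 N on the raised long end pushes it over.
- cover_3 (a joint): Angle of the rightmost (-y end of the box) cover: 0 flush, 1.57 long end straight up, 1.85 open on its stop. Plate 100 (x) x 63 x 6 mm on a cross pin along y, mid-thickness, at box x +10, z 64 mm. Short 40 mm end on the far side, long 60 mm end on the robot's side. If free: 2 to 6 N on the pad tips it, friction holds it at any angle, 2 to 4 N on the raised long end pushes it over.
- pad_0 (a point): Centre of the dark ribbed pad on the short end of the leftmost (+y end of the box) cover, on its top face, 26 mm beyond the pin; moves with it. If free it sinks into the pocket (clear for 40 mm below) and the long end rises; 45 degrees needs a narrow tip 25 mm down, or a tip 22 mm wide along x about 17 mm down.
- pad_1 (a point): Centre of the dark ribbed pad on the short end of the second from the left cover, on its top face, 26 mm beyond the pin; moves with it. If free it sinks into the pocket (clear for 40 mm below) and the long end rises; 45 degrees needs a narrow tip 25 mm down, or a tip 22 mm wide along x about 17 mm down.
- pad_2 (a point): Centre of the dark ribbed pad on the short end of the third from the left cover, on its top face, 26 mm beyond the pin; moves with it. If free it sinks into the pocket (clear for 40 mm below) and the long end rises; 45 degrees needs a narrow tip 25 mm down, or a tip 22 mm wide along x about 17 mm down.
- pad_3 (a point): Centre of the dark ribbed pad on the short end of the rightmost (-y end of the box) cover, on its top face, 26 mm beyond the pin; moves with it. If free it sinks into the pocket (clear for 40 mm below) and the long end rises; 45 degrees needs a narrow tip 25 mm down, or a tip 22 mm wide along x about 17 mm down.
- lip_0 (a point): Middle of the long end's edge of the leftmost (+y end of the box) cover, on its top face, 60 mm from the pin; moves with it. Flush at first; once it stands up by 45 degrees or more, a level push on it away from the robot (box +x) swings the cover over; at smaller angles that push may jam.
- lip_1 (a point): Middle of the long end's edge of the second from the left cover, on its top face, 60 mm from the pin; moves with it. Flush at first; once it stands up by 45 degrees or more, a level push on it away from the robot (box +x) swings the cover over; at smaller angles that push may jam.
- lip_2 (a point): Middle of the long end's edge of the third from the left cover, on its top face, 60 mm from the pin; moves with it. Flush at first; once it stands up by 45 degrees or more, a level push on it away from the robot (box +x) swings the cover over; at smaller angles that push may jam.
- lip_3 (a point): Middle of the long end's edge of the rightmost (-y end of the box) cover, on its top face, 60 mm from the pin; moves with it. Flush at first; once it stands up by 45 degrees or more, a level push on it away from the robot (box +x) swings the cover over; at smaller angles that push may jam.
- coupler_mini: Bystander: plated mini hose coupler 23x41x20 mm lying loose on the left deck of the box; origin at the centre of its underside.
- nut_small: Bystander: brass hex nut 28x24x12 mm lying loose on the right deck of the box; origin at the centre of its underside.
- shim_cassette: Bystander: flat shim cassette 68x128x24 mm, black base and white top, lying on the bench in front of the box; origin at the centre of its underside.
- hex_key: Bystander: black L-shaped hex key 34x87x8 mm lying behind the box; origin at the centre of its underside.
- cam_coupling: Bystander: black hose coupling 54x105x49 mm lying on the bench to the left behind the box; origin at the centre of its underside.
- coupler_small: Bystander: plated small barbed coupler 31x68x27 mm lying on the bench to the left of the box; origin at the centre of its underside.

How it is judged:
On the way:
1. the free cover is tipped by pressing the ribbed end with the fingers: its long end is up by at least 0.4 rad (value of joint any of cover_0, cover_1, cover_2, cover_3 above 0.4 rad and contact force between the fingers and hatch_box above 0.5 N), for 0.05 s.
At the end, for the whole second after the job is handed in: One cover is open to more than 1.7 rad (stop at 1.85) and still; the other three are shut (under 0.1 rad) (((value of joint cover_0 above 1.7 rad and value of joint each of cover_1, cover_2, cover_3 below 0.1 rad) or (value of joint cover_1 above 1.7 rad and value of joint each of cover_0, cover_2, cover_3 below 0.1 rad) or (value of joint cover_2 above 1.7 rad and value of joint each of cover_0, cover_1, cover_3 below 0.1 rad) or (value of joint cover_3 above 1.7 rad and value of joint each of cover_0, cover_1, cover_2 below 0.1 rad)) and velocity of joint each of cover_0, cover_1, cover_2, cover_3 below 0.05 rad/s); the robot touches nothing.
It fails at once if the box or a cover is pressed with more than 60 N (contact force between any of the arm, the fingers and hatch_box above 60 N).
It fails at once if a bystander is lifted, carried or pushed more than 20 mm (distance of any of coupler_mini, nut_small, shim_cassette, hex_key, cam_coupling, coupler_small from where it was at the start of the episode above 0.02 m).
It also fails if it takes over 45 s, if anything falls off the work surface, if the arm or the gripper's body presses on something with over 40 N, if the wrist force passes 120 N, or if a joint passes its speed limit or range.

## Working session

There is one attempt and no reset: what is moved stays moved. The work goes in short steps, Python scripts to look and compute and a tool call to move; the robot and the scene stay as the last step left them, time stands still between calls to the robot, and variables do not carry over. Pictures are saved under pics/ and viewed, and the job is handed in when it is done.

Besides the shell and the picture viewer there is one more tool, called after "Emit:" by a JSON object that holds its "api" and its "payload", one argument or row to a line. servo_tool: Moves the arm, as the interface text tells. Its arguments: {"type":"object","properties":{"increments":{"type":"array","items":{"type":"array","items":{"type":"array","items":{"type":"number"}}}}},"required":["increments"]}

```bash
mkdir -p pics; cat > h.py <<'E'
import numpy as np,cv2
from bench import ctrl
def cam(n,f):
    c=ctrl.read_camera(n); cv2.imwrite(f,c["pixels"][:,:,::-1]); np.savez(f+'.npz',K=c["intrinsics"],r=c["rvec"],t=c["tvec"]); return c
def ray(f,u,v,z):
    d=np.load(f+'.npz');R=cv2.Rodrigues(d['r'].astype(float))[0];t=d['t'].reshape(3)
    C=-R.T@t; w=R.T@np.linalg.inv(d['K'])@np.array([u,v,1.]); return C+w*(z-C[2])/w[2]
def st():
    s=ctrl.get_state(); print(round(s['t'],2),np.round(s['tool_pos'],4).tolist(),np.round(s['eef_rot'],3).tolist(),'F',np.round(s['force'],2).tolist(),'w',s['width'],'q',np.round(s['qpos'],2).tolist())
E
python3 - <<'E'
from h import *
for n in ['scene','top','wrist']: cam(n,f'pics/{n}0.png')
st()
E
```

```text
0.15 [0.1862, -0.6224, 0.2555] [[0.287, -0.958, -0.0], [-0.958, -0.287, 0.001], [-0.002, 0.0, -1.0]] F [-0.51, 0.02, 0.86] w 0.08544749756573525 q [1.29, 0.32, -0.07, 1.45, 0.02, 1.37, -0.06]
```

View pics/top0.png

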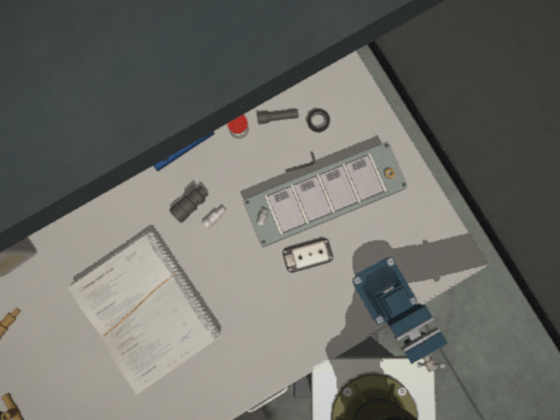

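View pics/scene0.png

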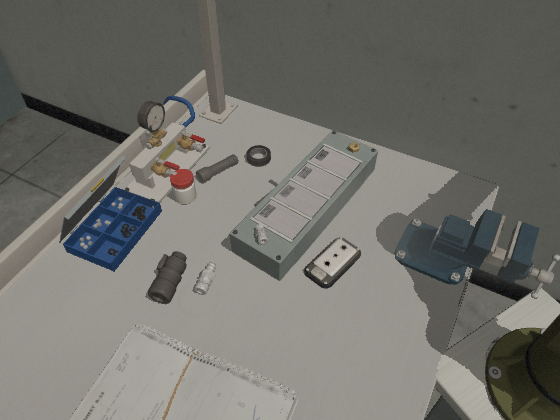

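```bash
python3 - <<'E'
from h import *
f='pics/top0.png'
d=np.load(f+'.npz')
for p in [(0,0,0),(0.186,-0.623,0.25),(.5,0,0),(0,-.5,0),(.5,-.5,0)]:
    print(p,cv2.projectPoints(np.array([p],float),d['r'],d['t'],d['K'],None)[0].ravel())
for uv in [(242,194),(264,244),(379,139),(406,184)]: print(uv,ray(f,*uv,.067))
im=cv2.imread(f); cv2.imwrite('pics/c0.png',cv2.resize(im[125:275,230:420],None,fx=4.2,fy=4,interpolation=cv2.INTER_CUBIC)[:600])
im=cv2.imread('pics/scene0.png'); cv2.imwrite('pics/c1.png',cv2.resize(im[120:290,220:390],None,fx=3.5,fy=3.5,interpolation=cv2.INTER_CUBIC))
E
```

```text
(0, 0, 0) [373.78704248 417.701868  ]
(0.186, -0.623, 0.25) [689.00166826 362.49778253]
(0.5, 0, 0) [369.23301359 224.03715129]
(0, -0.5, 0) [567.32568689 416.37331406]
(0.5, -0.5, 0) [555.72981315 223.07179612]
(242, 194) [0.5739682  0.33585924 0.067     ]
(264, 244) [0.44634191 0.2801025  0.067     ]
(379, 139) [ 0.71535783 -0.0176274   0.067     ]
(406, 184) [ 0.59769095 -0.08382011  0.067     ]
```

View pics/c0.png

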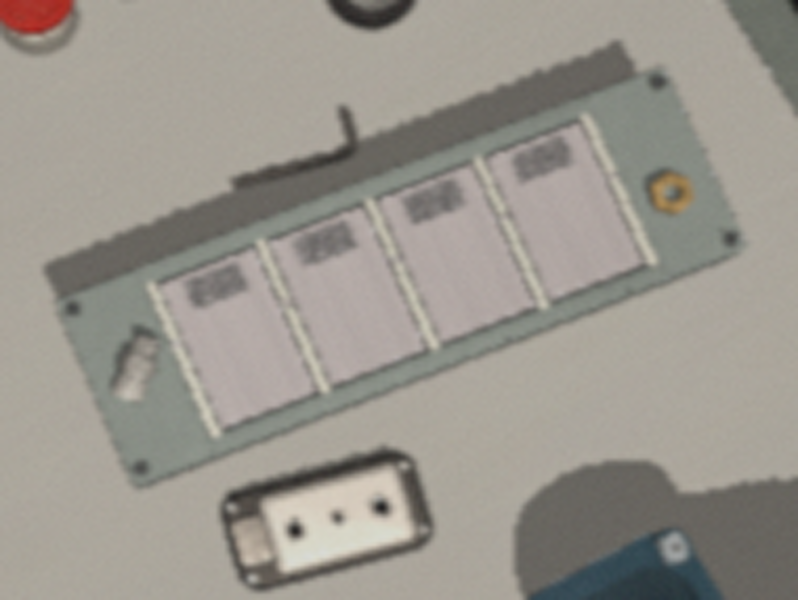

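View pics/c1.png

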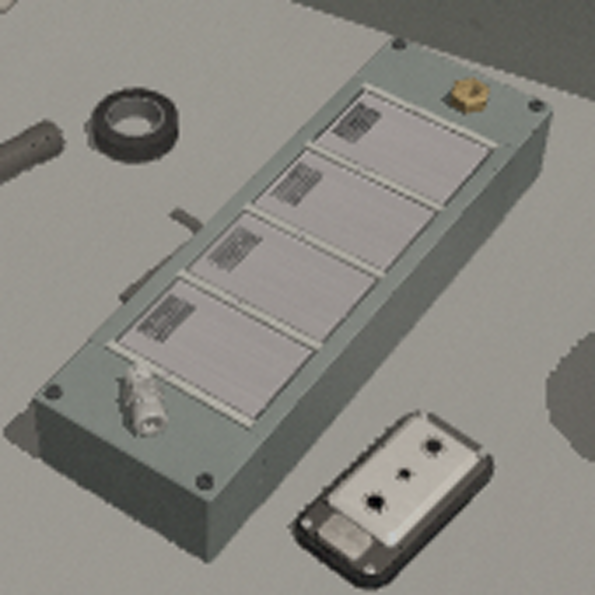

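View pics/wrist0.png

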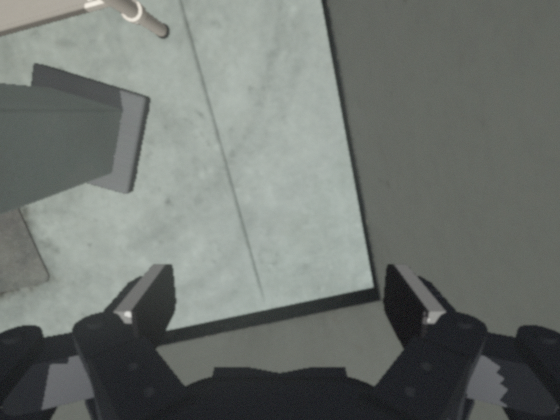

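```bash
cat >> h.py <<'E'
def tri(fs,uvs):
    A=[];b=[]
    for f,(u,v) in zip(fs,uvs):
        d=np.load(f+'.npz');R=cv2.Rodrigues(d['r'].astype(float))[0];t=d['t'].reshape(3)
        C=-R.T@t;w=R.T@np.linalg.inv(d['K'])@np.array([u,v,1.]);w/=np.linalg.norm(w);P=np.eye(3)-np.outer(w,w);A.append(P);b.append(P@C)
    return np.linalg.lstsq(np.vstack(A),np.hstack(b),rcond=None)[0]
E
python3 - <<'E'
from h import *
T='pics/top0.png';S='pics/scene0.png'
for f in (T,S):
    d=np.load(f+'.npz');print('C',-cv2.Rodrigues(d['r'])[0].T@d['t'].reshape(3),d['K'][0,0])
tp=[(217,285),(326,242),(434,200),(543,157)]; sp=[(166,318),(236,249),(299,184),(356,122)]
tp=[(230+x/4.2-.4,125+y/4-.4) for x,y in tp]; sp=[(220+x/3.5-.4,120+y/3.5-.4) for x,y in sp]
P=[];
for a,b in zip(tp,sp):
    p=ray(T,*a,.067);q=ray(S,*b,.067);P+=[p,q];print(p,q,tri([T,S],[a,b]))
tc=np.array([(57,306),(140,487),(742,248),(660,68)])
print([ray(T,230+x/4.2-.4,125+y/4-.4,.067) for x,y in tc])
print(ctrl.nose_length)
# fit
src=np.repeat([[36,108],[36,36],[36,-36],[36,-108]],2,0)/1e3
from scipy.optimize import least_squares
f=lambda p:(np.c_[p[0]+src[:,0]*np.cos(p[2])-src[:,1]*np.sin(p[2]),p[1]+src[:,0]*np.sin(p[2])+src[:,1]*np.cos(p[2])]-np.array(P)[:,:2]).ravel()
r=least_squares(f,[.58,.13,.37]);print(r.x,r.fun.reshape(-1,2))
E
```

```text
C [0.41111148 0.25263194 1.3245141 ] 496.54300755081493
C [-0.02000592  0.58357398  0.85637482] 487.5610112128207
[0.56871528 0.2356914  0.067     ] [0.57180533 0.23738949 0.067     ] [0.56935794 0.23701135 0.06899608]
[0.59608228 0.16914369 0.067     ] [0.5975871  0.16958365 0.067     ] [0.59626974 0.16972333 0.06820204]
[0.62293122 0.10290768 0.067     ] [0.62465464 0.10274196 0.067     ] [0.62290033 0.10348464 0.0688102 ]
[0.65055077 0.03574366 0.067     ] [0.65341827 0.0362571  0.067     ] [0.65077551 0.0370038  0.06932957]
[array([0.55572012, 0.33285037, 0.067     ]), array([0.44043196, 0.28281406, 0.067     ]), array([ 0.59097093, -0.08429702,  0.067     ]), array([ 0.70843087, -0.03745512,  0.067     ])]
0.025
[0.57737736 0.12260315 0.38677031] [[ 1.26530991e-03  5.13200389e-04]
 [-1.82474224e-03 -1.18489574e-03]
 [ 1.05665443e-03  3.79394051e-04]
 [-4.48157591e-04 -6.05620473e-05]
 [ 1.36606065e-03 -6.61069550e-05]
 [-3.57349722e-04  9.96134662e-05]
 [ 9.04861909e-04  4.16400126e-04]
 [-1.96263748e-03 -9.70433542e-05]]
```

```bash
cat >> h.py <<'E'
B=np.array([.5775,.1228]);YAW=.387
def tgt(bx,by,z):
    c,s=np.cos(YAW),np.sin(YAW); return np.array([B[0]+bx*c-by*s,B[1]+bx*s+by*c,z])
def box(p):
    c,s=np.cos(YAW),np.sin(YAW);d=np.array(p)[:2]-B; return np.round([d@[c,s]*1e3,d@[-s,c]*1e3,p[2]*1e3],1)
def go(bx,by,ztip):
    s=ctrl.get_state();R=np.array(s['eef_rot']);p=tgt(bx,by,ztip+.025)
    print('shift',np.round(R.T@(p-s['tool_pos']),4), 'box now',box(s['tool_pos']))
    c,sn=np.cos(YAW),np.sin(YAW);Rt=np.array([[sn,-c,0],[-c,-sn,0],[0,0,-1.]]).T
    print('rot',np.round(cv2.Rodrigues(R.T@Rt)[0].ravel(),4)); 
E
python3 - <<'E'
from h import *
Rt=np.array([[np.sin(YAW),-np.cos(YAW),0],[-np.cos(YAW),-np.sin(YAW),0],[0,0,-1.]]).T;print(Rt)
go(.036,-.108,.115);st()
E
```

```text
[[ 0.37741198 -0.92604546  0.        ]
 [-0.92604546 -0.37741198  0.        ]
 [ 0.          0.         -1.        ]]
shift [-0.4975 -0.6347  0.1162] box now [-643.6 -542.4  255.5]
rot [-0.      0.0015 -0.0962]
0.15 [0.1862, -0.6224, 0.2555] [[0.287, -0.958, -0.0], [-0.958, -0.287, 0.001], [-0.002, 0.0, -1.0]] F [-0.51, 0.02, 0.86] w 0.08544749756573525 q [1.29, 0.32, -0.07, 1.45, 0.02, 1.37, -0.06]
```

Emit:
{"api": "servo_tool", "payload": {
  "increments": [
    [[0,-0.037,-0.048,0,0,0,-0.012],[0,-0.074,-0.095,0,0,0,-0.024],[0,-0.111,-0.143,0,0,0,-0.036],[0,-0.148,-0.19,0,0,0,-0.048],[0,-0.185,-0.238,0,0,0,-0.06],[0,-0.222,-0.285,0,0,0,-0.072],[0,-0.26,-0.333,0,0,0,-0.084],[0,-0.3,-0.38,0,0,0.0015,-0.0962]]
  ]
}}

```text
t: 1.15
tool_pos: [0.4651, -0.2247, 0.2562]
eef_rot: [[0.377, -0.926, 0.001], [-0.926, -0.377, -0.002], [0.002, 0.0, -1.0]]
force: [1.3, -0.1, 0.3]
width: -0.0004
```

```bash
python3 - <<'E'
from h import *
go(.036,-.108,.115);st()
E
```

```text
shift [-0.1716 -0.2713  0.1159] box now [-235.3 -279.4  256.2]
rot [ 0.0002 -0.002  -0.    ]
1.15 [0.4651, -0.2247, 0.2562] [[0.377, -0.926, 0.001], [-0.926, -0.377, -0.002], [0.002, 0.0, -1.0]] F [1.28, -0.15, 0.29] w -0.00044694461793283756 q [0.83, 0.06, -0.44, 1.77, 0.03, 1.32, -0.81]
```

Emit:
{"api": "servo_tool", "payload": {
  "increments": [
    [[0,-0.035,-0.05,0,0,0,0],[0,-0.07,-0.1,0,0,0,0],[0,-0.105,-0.15,0,0,0,0],[0,-0.14,-0.2,0,0,0,0],[0,-0.17,-0.25,0.03,0,0,0],[0,-0.17,-0.268,0.06,0,0,0],[0,-0.17,-0.268,0.1,0,0,0],[0,-0.17,-0.268,0.115,0,0,0]]
  ]
}}

```text
t: 2.15
tool_pos: [0.6468, 0.0319, 0.1378]
eef_rot: [[0.378, -0.926, -0.005], [-0.926, -0.378, -0.002], [-0.0, 0.005, -1.0]]
force: [0.3, -0.5, 0.2]
width: -0.0001
```

```bash
python3 - <<'E'
from h import *
go(.036,-.108,.071);st();cam('scene','pics/s1.png');cam('wrist','pics/w1.png')
im=cv2.imread('pics/s1.png'); cv2.imwrite('pics/s1c.png',cv2.resize(im[60:290,220:450],None,fx=2.6,fy=2.6))
E
```

```text
shift [-0.0023 -0.0064  0.0417] box now [  29.8 -110.3  137.8]
rot [0.005  0.0003 0.0004]
2.15 [0.6468, 0.0319, 0.1378] [[0.378, -0.926, -0.005], [-0.926, -0.378, -0.002], [-0.0, 0.005, -1.0]] F [0.32, -0.47, 0.17] w -5.20399015809638e-05 q [0.38, 0.47, -0.61, 1.58, 0.28, 1.19, -1.47]
```

View pics/s1c.png

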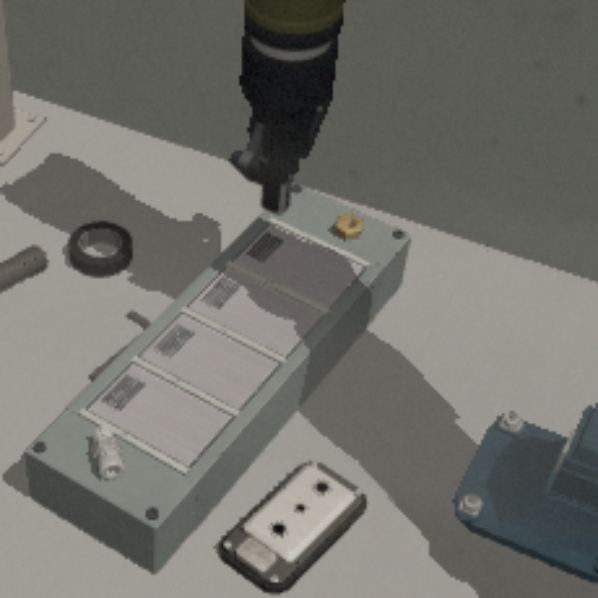

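View pics/w1.png

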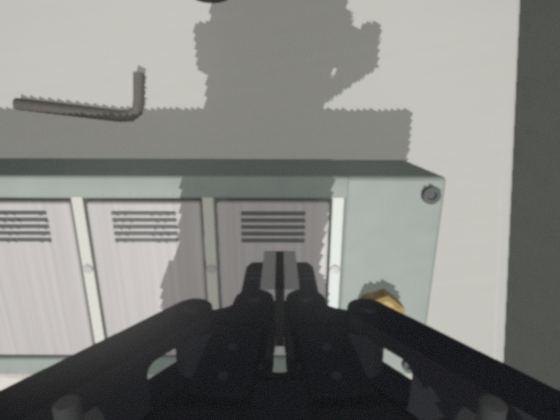

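```bash
python3 - <<'E'
from h import *
d=np.load('pics/w1.png.npz')
for b in [(.036,-.108,.067),(.036,-.036,.067),(.0298,-.1103,.1128)]:
    print(cv2.projectPoints(tgt(*b)[None],d['r'],d['t'],d['K'],None)[0].ravel())
E
```

```text
[274.22564406 224.86650166]
[146.35289462 224.78624935]
[278.04265487 271.33400227]
```

Emit:
{"api": "servo_tool", "payload": {
  "increments": [
    [[0,-0.002,-0.006,0.01,0.005,0,0],[0,-0.002,-0.006,0.02,0.005,0,0],[0,-0.002,-0.006,0.03,0.005,0,0],[0,-0.002,-0.006,0.037,0.005,0,0],[0,-0.002,-0.006,0.037,0.005,0,0]]
  ]
}}

```text
t: 2.88
tool_pos: [0.6528, 0.0359, 0.1032]
eef_rot: [[0.377, -0.926, 0.004], [-0.926, -0.377, 0.0], [0.001, -0.004, -1.0]]
force: [-0.8, -0.5, -0.0]
width: 0.0001
```

```bash
python3 - <<'E'
from h import *
go(.036,-.108,.068);st()
E
```

```text
shift [-0.0009  0.001   0.0102] box now [  36.9 -108.9  103.2]
rot [-0.0036 -0.0012 -0.    ]
2.88 [0.6528, 0.0359, 0.1032] [[0.377, -0.926, 0.004], [-0.926, -0.377, 0.0], [0.001, -0.004, -1.0]] F [-0.79, -0.45, -0.04] w 0.00010784946084856548 q [0.36, 0.51, -0.6, 1.6, 0.31, 1.13, -1.49]
```

Emit:
{"api": "servo_tool", "payload": {
  "increments": [
    [[0,0,0,0.002,-0.003,0,0],[0,0,0,0.004,-0.003,0,0],[0,0,0,0.006,-0.003,0,0],[0,0,0,0.008,-0.003,0,0],[0,0,0,0.009,-0.003,0,0]]
  ]
}}

```text
t: 3.5
tool_pos: [0.6532, 0.0361, 0.0948]
eef_rot: [[0.377, -0.926, 0.002], [-0.926, -0.377, -0.001], [0.002, -0.002, -1.0]]
force: [-0.1, 0.1, 0.0]
width: -0.0002
```

Emit:
{"api": "servo_tool", "payload": {
  "increments": [
    [[0,0,0,0.001,0,0,0],[0,0,0,0.002,0,0,0]]
  ]
}}

```text
t: 3.75
tool_pos: [0.6533, 0.0361, 0.093]
eef_rot: [[0.377, -0.926, 0.002], [-0.926, -0.377, -0.001], [0.002, -0.002, -1.0]]
force: [-1.1, -0.8, -0.6]
width: 0.0001
```

Emit:
{"api": "servo_tool", "payload": {
  "increments": [
    [[0,0,0,0.001,0,0,0],[0,0,0,0.002,0,0,0]]
  ]
}}

```text
t: 4.0
tool_pos: [0.6534, 0.0361, 0.0917]
eef_rot: [[0.377, -0.926, 0.003], [-0.926, -0.377, -0.001], [0.002, -0.002, -1.0]]
force: [-2.5, -0.0, 7.7]
width: 0.0
```

Emit:
{"api": "servo_tool", "payload": {
  "increments": [
    [[0,0,0,0.001,0,0,0],[0,0,0,0.0015,0,0,0]]
  ]
}}

```text
t: 4.25
tool_pos: [0.6535, 0.0361, 0.0916]
eef_rot: [[0.377, -0.926, 0.003], [-0.926, -0.377, -0.002], [0.002, -0.002, -1.0]]
force: [-5.5, -0.4, 13.2]
width: -0.0002
```

Emit:
{"api": "servo_tool", "payload": {
  "increments": [
    [[0,0,0,-0.01,0,0,0],[0,0,0,-0.02,0,0,0],[0,-0.036,0.001,-0.02,0,0,0],[0,-0.073,0.001,-0.02,0,0,0],[0,-0.073,0.001,-0.014,0,0,0],[0,-0.073,0.001,-0.008,0,0,0],[0,-0.073,0.001,-0.005,0,0,0]]
  ]
}}

```text
t: 5.12
tool_pos: [0.6251, 0.1015, 0.0937]
eef_rot: [[0.375, -0.927, 0.002], [-0.927, -0.375, -0.002], [0.002, -0.001, -1.0]]
force: [-0.2, -0.2, -0.0]
width: -0.0003
```

```bash
python3 - <<'E'
from h import *
go(.036,-.036,.068);st()
E
```

```text
shift [-0.0016  0.      0.0006] box now [ 36.  -37.6  93.7]
rot [-0.0009 -0.0021 -0.0022]
5.12 [0.6251, 0.1015, 0.0937] [[0.375, -0.927, 0.002], [-0.927, -0.375, -0.002], [0.002, -0.001, -1.0]] F [-0.22, -0.16, -0.01] w -0.0002726542398681778 q [0.28, 0.48, -0.62, 1.66, 0.31, 1.1, -1.61]
```

Emit:
{"api": "servo_tool", "payload": {
  "increments": [
    [[0,-0.001,0,0.001,0,0,0],[0,-0.001,0,0.002,0,0,0],[0,-0.001,0,0.003,0,0,0]]
  ]
}}

```text
t: 5.5
tool_pos: [0.6247, 0.104, 0.0918]
eef_rot: [[0.377, -0.926, 0.003], [-0.926, -0.377, -0.001], [0.002, -0.002, -1.0]]
force: [-0.3, -0.6, 2.8]
width: 0.0
```

Emit:
{"api": "servo_tool", "payload": {
  "increments": [
    [[0,0,0,0.001,0,0,0],[0,0,0,0.002,0,0,0]]
  ]
}}

```text
t: 5.75
tool_pos: [0.6248, 0.104, 0.0916]
eef_rot: [[0.377, -0.926, 0.003], [-0.926, -0.377, -0.002], [0.003, -0.002, -1.0]]
force: [-5.2, -1.8, 15.0]
width: 0.0001
```

Locked as well. Next, cover 1.

Emit:
{"api": "servo_tool", "payload": {
  "increments": [
    [[0,0,0,-0.01,0,0,0],[0,0,0,-0.02,0,0,0],[0,-0.036,0.0,-0.02,0,0,0],[0,-0.071,0.0,-0.02,0,0,0],[0,-0.071,0.0,-0.014,0,0,0],[0,-0.071,0.0,-0.008,0,0,0],[0,-0.071,0.0,-0.004,0,0,0],[0,-0.071,0.0,-0.002,0,0,0]]
  ]
}}

```text
t: 6.75
tool_pos: [0.5982, 0.1683, 0.0911]
eef_rot: [[0.376, -0.927, 0.002], [-0.927, -0.376, -0.002], [0.003, -0.001, -1.0]]
force: [-0.5, -2.4, 3.0]
width: -0.0001
```

Emit:
{"api": "servo_tool", "payload": {
  "increments": [
    [[0,0,0,0.001,0,0,0],[0,0,0,0.002,0,0,0]]
  ]
}}

```text
t: 7.0
tool_pos: [0.5983, 0.1691, 0.0896]
eef_rot: [[0.376, -0.926, 0.003], [-0.926, -0.376, -0.001], [0.003, -0.003, -1.0]]
force: [0.0, -1.7, 2.9]
width: -0.0001
```

```bash
python3 - <<'E'
from h import *
go(.036,.036,.068);st()
E
```

```text
shift [-0.001   0.0008 -0.0034] box now [36.8 35.  89.6]
rot [-0.0025 -0.0026 -0.001 ]
7.0 [0.5983, 0.1691, 0.0896] [[0.376, -0.926, 0.003], [-0.926, -0.376, -0.001], [0.003, -0.003, -1.0]] F [0.05, -1.69, 2.93] w -0.0001300158232194315 q [0.19, 0.47, -0.64, 1.69, 0.32, 1.08, -1.73]
```

Emit:
{"api": "servo_tool", "payload": {
  "increments": [
    [[0,-0.001,0.001,0.002,0,0,0],[0,-0.001,0.002,0.004,0,0,0],[0,-0.001,0.002,0.006,0,0,0],[0,-0.001,0.002,0.008,0,0,0]]
  ]
}}

```text
t: 7.5
tool_pos: [0.5956, 0.1701, 0.0812]
eef_rot: [[0.377, -0.926, 0.003], [-0.926, -0.377, -0.001], [0.002, -0.002, -1.0]]
force: [1.3, -1.8, 2.5]
width: -0.0001
```

Emit:
{"api": "servo_tool", "payload": {
  "increments": [
    [[0,0,0,0.002,0,0,0],[0,0,0,0.004,0,0,0],[0,0,0,0.005,0,0,0]]
  ]
}}

```text
t: 7.88
tool_pos: [0.5948, 0.1709, 0.076]
eef_rot: [[0.378, -0.926, 0.001], [-0.926, -0.378, -0.0], [0.0, -0.001, -1.0]]
force: [0.4, 0.3, 3.1]
width: 0.0002
```

Emit:
{"api": "servo_tool", "payload": {
  "increments": [
    [[0,0,0,0.0015,0,0,0],[0,0,0,0.003,0,0,0]]
  ]
}}

```text
t: 8.12
tool_pos: [0.5953, 0.1708, 0.0732]
eef_rot: [[0.378, -0.926, 0.002], [-0.926, -0.378, -0.0], [0.001, -0.002, -1.0]]
force: [0.2, 0.8, 3.3]
width: 0.0002
```

```bash
python3 - <<'E'
from h import *
go(.036,.036,.048);st();cam('scene','pics/s2.png')
im=cv2.imread('pics/s2.png'); cv2.imwrite('pics/s2c.png',cv2.resize(im[60:290,200:430],None,fx=2.6,fy=2.6))
E
```

```text
shift [ 0.0018 -0.0014  0.0002] box now [34.6 37.7 73.2]
rot [-0.002  -0.0008  0.0005]
8.12 [0.5953, 0.1708, 0.0732] [[0.378, -0.926, 0.002], [-0.926, -0.378, -0.0], [0.001, -0.002, -1.0]] F [0.17, 0.76, 3.28] w 0.0002366983384906537 q [0.19, 0.48, -0.64, 1.71, 0.33, 1.05, -1.74]
```

View pics/s2c.png

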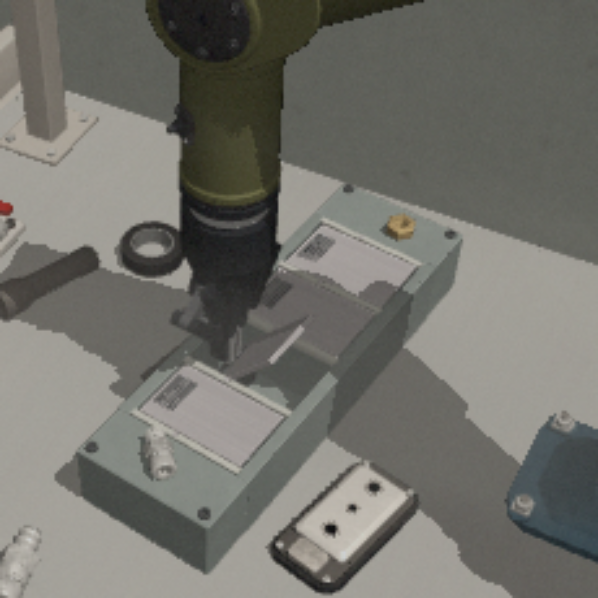

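Emit:
{"api": "servo_tool", "payload": {
  "increments": [
    [[0,0.001,0,0.0015,0,0,0],[0,0.001,0,0.003,0,0,0],[0,0.001,0,0.003,0,0,0]]
  ]
}}

```text
t: 8.55
tool_pos: [0.5957, 0.1692, 0.07]
eef_rot: [[0.377, -0.926, 0.002], [-0.926, -0.377, -0.001], [0.001, -0.002, -1.0]]
force: [0.5, 1.9, 0.4]
width: 0.0
```

Emit:
{"api": "servo_tool", "payload": {
  "increments": [
    [[0,0,0,-0.02,0,0,0],[0,0,0,-0.05,0,0,0],[0,0,0,-0.1,0,0,0],[0,0,0.04,-0.11,0,0,0],[0,0,0.08,-0.11,0,0,0],[0,0,0.11,-0.11,0,0,0],[0,0,0.11,-0.1,0,0,0]]
  ]
}}

```text
t: 9.43
tool_pos: [0.4928, 0.1265, 0.1713]
eef_rot: [[0.376, -0.926, 0.004], [-0.926, -0.376, -0.004], [0.005, -0.002, -1.0]]
force: [0.3, -0.3, -0.6]
width: -0.0
```

```bash
python3 - <<'E'
from h import *
go(-.075,.036,.092);st();cam('scene','pics/s3.png')
im=cv2.imread('pics/s3.png'); cv2.imwrite('pics/s3c.png',cv2.resize(im[60:290,200:430],None,fx=2.6,fy=2.6))
d=np.load('pics/s3.png.npz')
for a in (30,40,45,50,55,60,65):
    t=np.radians(a);X=10-60*np.cos(t)+3*np.sin(t);Z=64+60*np.sin(t)+3*np.cos(t)
    print(a,[((cv2.projectPoints(tgt(X/1e3,y,Z/1e3)[None],d['r'],d['t'],d['K'],None)[0].ravel()-[200,60])*2.6).round() for y in (.0045,.0675)])
E
```

```text
shift [-0.0009 -0.0019  0.0543] box now [-77.1  35.4 171.3]
rot [-0.0024 -0.0049 -0.0012]
9.43 [0.4928, 0.1265, 0.1713] [[0.376, -0.926, 0.004], [-0.926, -0.376, -0.004], [0.005, -0.002, -1.0]] F [0.28, -0.29, -0.55] w -1.577597322106537e-05 q [0.37, 0.13, -0.72, 1.89, 0.1, 1.15, -1.57]
30 [array([325., 332.]), array([283., 379.])]
40 [array([319., 322.]), array([277., 368.])]
45 [array([315., 317.]), array([273., 363.])]
50 [array([311., 312.]), array([269., 358.])]
55 [array([307., 307.]), array([264., 353.])]
60 [array([303., 303.]), array([260., 349.])]
65 [array([298., 299.]), array([255., 344.])]
```

View pics/s3c.png

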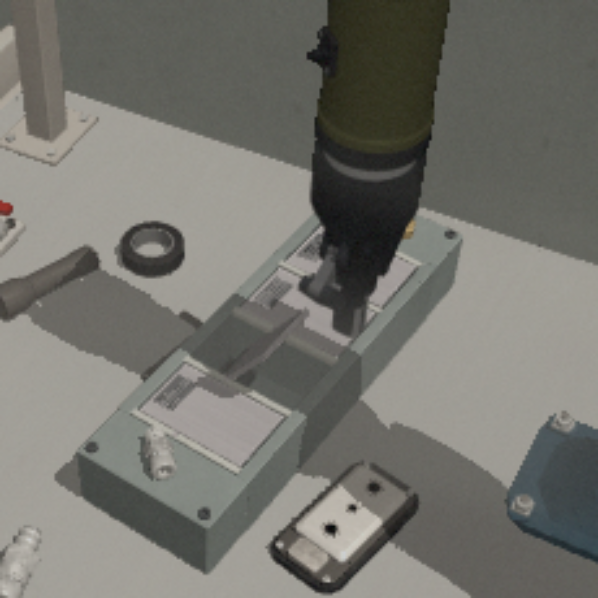

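Emit:
{"api": "servo_tool", "payload": {
  "increments": [
    [[0,0,0,0.02,0,0,0],[0,0,0,0.04,0,0,0],[0,0,-0.01,0.046,0,0,0],[0,0,-0.02,0.046,0,0,0],[0,0,-0.03,0.046,0,0,0],[0,0,-0.036,0.046,0,0,0],[0,0,-0.042,0.046,0,0,0],[0,0,-0.048,0.046,0,0,0]]
  ]
}}

```text
t: 10.48
tool_pos: [0.5384, 0.1458, 0.1243]
eef_rot: [[0.377, -0.926, 0.002], [-0.926, -0.377, -0.001], [0.002, -0.001, -1.0]]
force: [-2.0, -0.8, 1.4]
width: -0.0001
```

Emit:
{"api": "servo_tool", "payload": {
  "increments": [
    [[0,0,-0.005,0,0,0,0],[0,0,-0.01,0,0,0,0],[0,0,-0.015,0,0,0,0],[0,0,-0.02,0,0,0,0]]
  ]
}}

```text
t: 10.98
tool_pos: [0.5572, 0.1535, 0.1242]
eef_rot: [[0.377, -0.926, 0.003], [-0.926, -0.377, -0.001], [0.002, -0.002, -1.0]]
force: [-2.4, 0.2, 0.3]
width: 0.0
```

```bash
python3 - <<'E'
from h import *
go(.006,.036,.1);st();cam('scene','pics/s4.png')
im=cv2.imread('pics/s4.png'); cv2.imwrite('pics/s4c.png',cv2.resize(im[60:290,200:430],None,fx=2.6,fy=2.6))
E
```

```text
shift [ 0.0001 -0.0132 -0.0008] box now [ -7.2  36.1 124.2]
rot [-0.0021 -0.0016  0.    ]
10.97 [0.5572, 0.1535, 0.1242] [[0.377, -0.926, 0.003], [-0.926, -0.377, -0.001], [0.002, -0.002, -1.0]] F [-2.41, 0.25, 0.32] w 4.894936922234226e-05 q [0.27, 0.35, -0.69, 1.77, 0.24, 1.11, -1.68]
```

View pics/s4c.png

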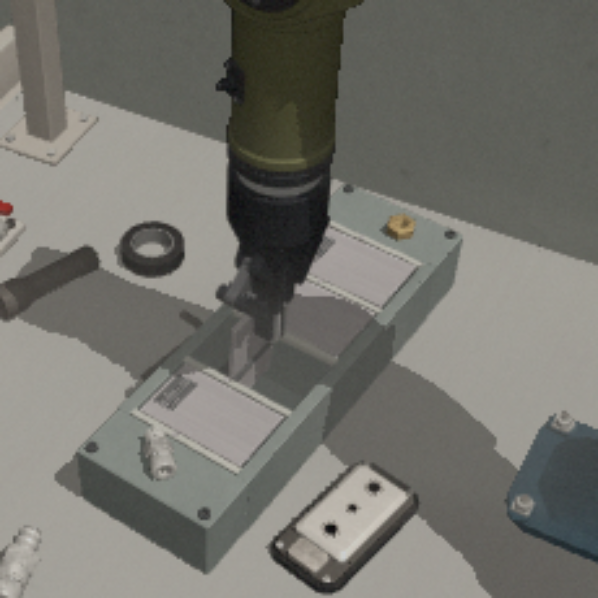

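The cover is swinging: it stands nearly upright at about (240,345) in the crop, pushed with about 2.4 N. I'll push on to the stop.

Emit:
{"api": "servo_tool", "payload": {
  "increments": [
    [[0,0,-0.004,0,0,0,0],[0,0,-0.008,0,0,0,0],[0,0,-0.011,0,0,0,0],[0,0,-0.012,0,0,0,0]]
  ]
}}

```text
t: 11.52
tool_pos: [0.5678, 0.1579, 0.1239]
eef_rot: [[0.377, -0.926, 0.002], [-0.926, -0.377, -0.001], [0.001, -0.001, -1.0]]
force: [-1.3, -1.2, -0.6]
width: 0.0001
```

Emit:
{"api": "servo_tool", "payload": {
  "increments": [
    [[0,0,-0.001,0,0,0,0],[0,0,-0.002,0,0,0,0]]
  ]
}}

```text
t: 11.78
tool_pos: [0.5692, 0.1585, 0.124]
eef_rot: [[0.377, -0.926, 0.001], [-0.926, -0.377, -0.001], [0.002, -0.0, -1.0]]
force: [-3.2, -1.9, 0.4]
width: 0.0003
```

Emit:
{"api": "servo_tool", "payload": {
  "increments": [
    [[0,0,-0.001,0,0,0,0],[0,0,-0.002,0,0,0,0]]
  ]
}}

```text
t: 12.02
tool_pos: [0.5696, 0.1586, 0.1239]
eef_rot: [[0.377, -0.926, -0.003], [-0.926, -0.377, -0.003], [0.002, 0.004, -1.0]]
force: [-8.8, -3.3, 5.0]
width: 0.0
```

Emit:
{"api": "servo_tool", "payload": {
  "increments": [
    [[0,0,-0.001,0,0,0,0],[0,0,-0.001,0,0,0,0]]
  ]
}}

```text
t: 12.28
tool_pos: [0.5696, 0.1586, 0.1238]
eef_rot: [[0.377, -0.926, -0.005], [-0.926, -0.377, -0.004], [0.002, 0.006, -1.0]]
force: [-11.4, -4.4, 6.2]
width: -0.0001
```

Emit:
{"api": "servo_tool", "payload": {
  "increments": [
    [[0,0,0.01,0,0,0,0],[0,0,0.03,0,0,0,0],[0,0,0.07,0,0,0,0],[0,0,0.1,-0.04,0,0,0],[0,0,0.11,-0.09,0,0,0],[0,0,0.11,-0.12,0,0,0],[0,0,0.11,-0.12,0,0,0],[0,0,0.11,-0.12,0,0,0]]
  ]
}}

```text
t: 13.28
tool_pos: [0.4704, 0.1184, 0.2436]
eef_rot: [[0.378, -0.926, 0.003], [-0.926, -0.378, -0.001], [0.002, -0.002, -1.0]]
force: [-0.8, -0.2, -0.6]
width: -0.0001
```

```bash
python3 - <<'E'
from h import *
st();cam('scene','pics/s5.png');cam('wrist','pics/w5.png')
im=cv2.imread('pics/s5.png'); cv2.imwrite('pics/s5c.png',cv2.resize(im[60:290,200:430],None,fx=2.6,fy=2.6))
d=np.load('pics/s5.png.npz')
for a in (80,90,97,102,106):
    t=np.radians(a);o=[]
    for s in (3,-3):
        X=10-60*np.cos(t)+s*np.sin(t);Z=64+60*np.sin(t)+s*np.cos(t)
        o+=[((cv2.projectPoints(tgt(X/1e3,y,Z/1e3)[None],d['r'],d['t'],d['K'],None)[0].ravel()-[200,60])*2.6).round() for y in (.0045,.0675)]
    print(a,o)
E
```

```text
13.28 [0.4704, 0.1184, 0.2436] [[0.378, -0.926, 0.003], [-0.926, -0.378, -0.001], [0.002, -0.002, -1.0]] F [-0.75, -0.23, -0.64] w -9.281068234358921e-05 q [0.43, 0.0, -0.72, 1.84, 0.0, 1.29, -1.48]
80 [array([283., 288.]), array([239., 333.]), array([289., 291.]), array([245., 337.])]
90 [array([272., 282.]), array([228., 327.]), array([278., 285.]), array([235., 330.])]
97 [array([265., 279.]), array([221., 324.]), array([271., 282.]), array([227., 326.])]
102 [array([259., 278.]), array([216., 322.]), array([265., 279.]), array([222., 324.])]
106 [array([255., 277.]), array([212., 321.]), array([261., 278.]), array([218., 323.])]
```

View pics/s5c.png

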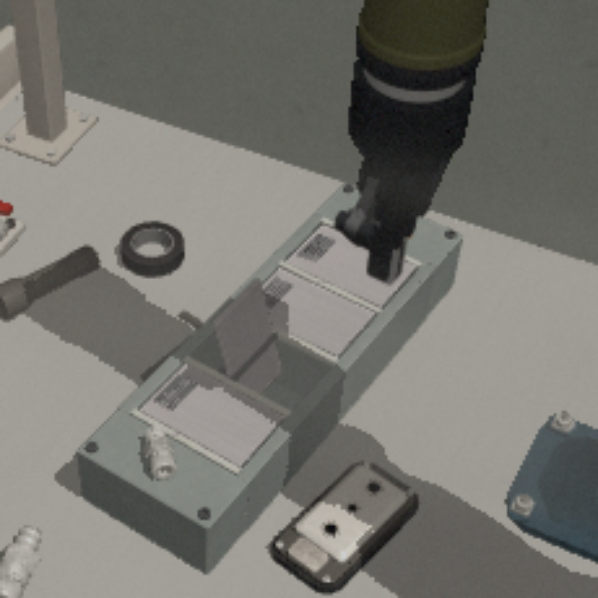

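View pics/w5.png

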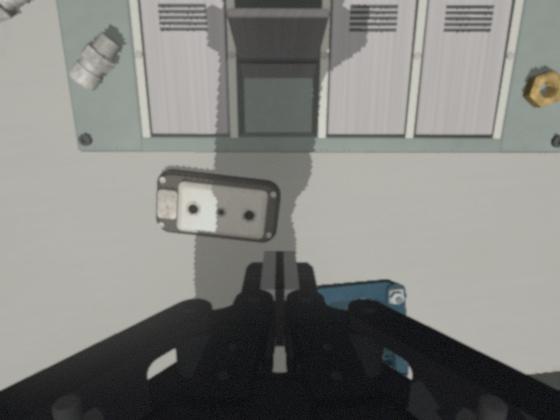

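```bash
python3 - <<'E'
from h import *
im=cv2.imread('pics/s5.png'); cv2.imwrite('pics/s5d.png',cv2.resize(im[150:220,260:330],None,fx=8,fy=8))
d=np.load('pics/s5.png.npz')
for a in (94,98,102,106):
    t=np.radians(a);print(a,[((cv2.projectPoints(tgt((10-60*np.cos(t)+s*np.sin(t))/1e3,y,(64+60*np.sin(t)+s*np.cos(t))/1e3)[None],d['r'],d['t'],d['K'],None)[0].ravel()-[260,150]+.5)*8).round() for s in(3,-3) for y in (.0045,.0675)])
E
```

```text
94 [array([348., 147.]), array([214., 284.]), array([367., 155.]), array([233., 293.])]
98 [array([335., 142.]), array([201., 279.]), array([354., 149.]), array([219., 286.])]
102 [array([322., 138.]), array([188., 275.]), array([341., 144.]), array([206., 281.])]
106 [array([310., 136.]), array([175., 272.]), array([328., 140.]), array([193., 277.])]
```

View pics/s5d.png

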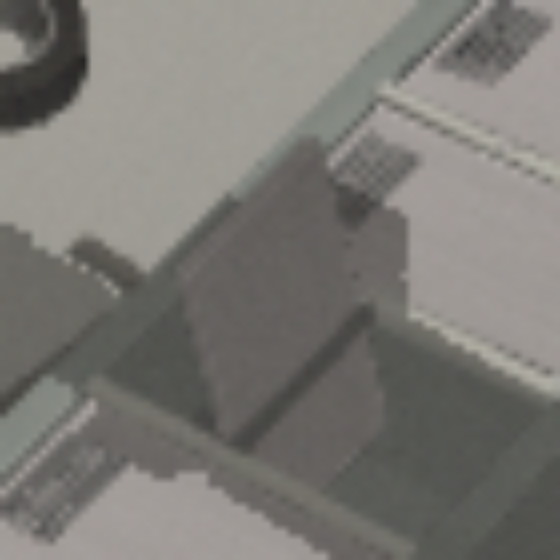

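The lip corners sit at about (312,137) and (177,275) in this crop, which matches 106°, so the cover is on its stop. I'm handing it in.

```bash
python3 -c "
from h import *
print(ctrl.sign_off());st()"
```

```text
the job is handed in; nothing more can be done
None
the job is handed in; nothing more can be done
```

The unlocked cover was cover_1, second from the left. It is now open on its stop, and I handed the job in; it reports no verdict.

- **Finding it:** Pressing from the right, cover_3 and cover_2 stayed put at about 13–15 N downward, so I left them. Cover_1 gave way at about 3 N. I did not press cover_0.
- **Opening it:** I pressed cover_1's ribbed end down about 20 mm, which raised its long end to roughly 57–60°. I then pushed the raised end over at 2–4 N. At the stop the push rose to about 13 N in total, well under the 60 N limit, and I backed off.
- **Last checks:** The scene picture put the raised edge at about 106° (1.85 rad). The other three covers looked flush and the loose parts looked undisturbed. The gripper was clear of everything, with its tips at about 0.22 m, and the residual force reading was about 1 N. The clock read 13.3 s before the last pictures, and no check failed or disagreed.

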